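# Park the seasonings and the timer in their colour-matched holders

## Robot

A 6-joint arm with a two-finger parallel gripper is mounted at the origin on a cart in front of the work surface, level with it; the furniture and walls round the work are solid. World frame = base frame: x ahead of the robot, y to its left, z up, the work surface at z = 0. Lengths are in m, angles in rad, forces in N, time in s.
With the tool pointing down it reaches from about 0.3 to 0.775 m from the base axis. Payload 14.6 kg.
Tool frame: the origin (TCP) lies midway between the tips of the shut fingers; the grasp point (between the pads) lies 19 mm behind it; z points along the fingers, y is the line along which they close (so a half turn about z gives the same grasp; the last joint's range is limited). The gripper opens to 94 mm and grips with 3 to 60 N. Pads are 16 mm wide; open, the fingers measure 119 mm over their backs; the gripper's body (75 mm by 177 mm) begins 78 mm behind the grasp point.
Start: joints at [-1.244, 0.3, 1.521, -0, 1.321, -0.067], TCP at [0.211, -0.508, 0.205] pointing down, gripper open.
Joint ranges: [-3.03, 3.03], [-0.79, 2.21], [0.23, 2.52], [-1.04, 4.18], [0, 3.07], [-2.55, 2.55]. Speed limits (rad/s): [2.22, 2.22, 2.57, 3.14, 3.14, 3.14].

## Interface

Orientations are given as [roll, pitch, yaw] about the fixed x, y, z axes, in that order (R = Rz(yaw) Ry(pitch) Rx(roll)).
In Python, from station import ctrl gives the robot as it stands. The module is installed in compiled form; this text tells all that it offers.
- The arm moves only by the tool servo_tool, never from a script. Its argument "plan" is a list of rows, each a list of 7 numbers: the opening in per cent of the stroke, from 0 (shut) to 100 (fully open), then the shift along the tool's x, y, z in m, then the turn, a rotation vector about the tool's x, y, z in rad. A call has exactly 8 rows; each row shifts and turns the commanded pose from where the row before left it, along the tool's axes as they then stand; what a row does not reach is not made up. A row lasts 1/8 s, in which the tool goes at most 62.5 mm and 10.7 degrees, less where a joint would pass 70% of its speed; a pose out of reach is approached as far as the arm can. A call with a gripper value outside its range is refused whole. The fingers move at their own pace and stop on an object; "force" is the grip in N (left out, the last holds). Time passes only in rows, so rows that do not move let the fingers close, or fill a call up. It gives the time, the measured TCP pose, the force, the opening and the grip force at its end, in the units of the state.
- ctrl.get_obs(): the state, without advancing time (a new reading comes with each control period).
- ctrl.camera(name): name is "scene" or "top"; returns a dict with "pixels" (420x560x3 uint8, red, green, blue), "z_map" (420x560 float32, m along the optical axis (not along the pixel's ray), 0 where there is no reading), "mtx" (3x3 intrinsics, pixels), "pose" (4x4, takes a point from camera to world coordinates). Camera axes: x right, y up, looking along -z (the intrinsics and any distortion apply to the point x, -y, -z); pixel columns grow to the right and rows downward; lengths in m; the calibration is good to about 2 mm. A picture is of the moment at which its call begins.
- ctrl.hand_in(): hands the job in; it is judged then, once.
The state is a dict: "time_s": time; "qpos": joint angles; "joint_vel": joint speeds; "tau": joint torques, N m; "ee_pos": TCP position; "eef_rot": TCP orientation; "force": force on the tool from outside, world axes, zero at the start; "moment": the same for the moment, N m; "grip_width": finger opening in m; "grip_force": force on a finger pad.
Only numpy, scipy, OpenCV 4.12 (cv2) and the standard library are available. Lean on these libraries where they do the work, as an engineer would, in place of code of your own. Each camera call takes 0.05 s, during which the arm holds its last target. There are 200 camera calls.

## Task

Set up the seasoning station: stand each of the four things in the round holder of its own colour - the wooden pepper mill in the brown one, the yellow-capped jar in the yellow one, the jar with the green label (dark cap) in the green one, and the red timer in the red one. Each must stand upright, flat on the floor of its holder and inside the rim; leave the bowl and the cup where they are.

Things in the scene. Friction and masses are not known exactly. Their poses are not given: they have to be found in the camera images.
- mill: turned dark brown wooden pepper mill, one loose rigid piece, 52 mm in diameter at the foot, 173 mm tall; narrow waist (40 mm) from 67 to 88 mm up, round head up to 50 mm in diameter from 110 to 162 mm, small knob (13 mm) on top. Grip the head about 138 mm up. About 0.26 kg. Origin: centre of its underside; z up the mill; stands upright
- yellow_jar: spice jar of clear glass with a yellow-ochre cap, one loose rigid piece, 45 mm in diameter, 100 mm tall, cap (44 mm in diameter) from 80 mm up to the top. About 0.11 kg. Origin: centre of its underside; z up; stands upright
- green_jar: spice jar of clear glass with a dark brown-black cap and a green label round its side, one loose rigid piece, 41 mm in diameter, 104 mm tall, cap (40 mm in diameter) from 84 mm up to the top. About 0.11 kg. Origin: centre of its underside; z up; stands upright
- timer: round kitchen timer with a white foot and a red top, one loose rigid piece (its dial does not turn), 49 mm tall: 64 mm in diameter up to 22 mm, 62 mm up to 30 mm, 50 mm above that. About 0.11 kg. Origin: centre of its underside; z up; stands upright
- brown_holder: shallow round dark brown wooden holder, fixed to the worktop, open at the top: the pepper mill's place. Floor 3 mm thick, rim 9 mm high above the worktop, wall 4 mm, inside diameter 68 mm, outside 76 mm. Origin: centre of its underside, at worktop height; z up; round, its yaw means nothing
- yellow_holder: shallow round yellow holder, fixed to the worktop, open at the top: the yellow-capped jar's place. Floor 3 mm thick, rim 9 mm high above the worktop, wall 4 mm, inside diameter 60 mm, outside 68 mm. Origin: centre of its underside, at worktop height; z up; round, its yaw means nothing
- green_holder: shallow round green holder, fixed to the worktop, open at the top: the green-labelled jar's place. Floor 3 mm thick, rim 9 mm high above the worktop, wall 4 mm, inside diameter 56 mm, outside 64 mm. Origin: centre of its underside, at worktop height; z up; round, its yaw means nothing
- red_holder: shallow round red holder, fixed to the worktop, open at the top: the red timer's place. Floor 3 mm thick, rim 9 mm high above the worktop, wall 4 mm, inside diameter 80 mm, outside 88 mm. Origin: centre of its underside, at worktop height; z up; round, its yaw means nothing
- bowl: bystander: small white porcelain bowl, loose, 86 mm in diameter, 51 mm tall. Origin: centre of its underside
- cup: bystander: white cup with a golden handle and a violet flower on top, loose, 79 x 60 mm, 86 mm tall. Origin: centre of its underside
There are look-alikes about, which are no part of the job. Leave any orange or purple look-alike of the yellow_jar alone.

How it is judged:
By the outcome, as a careful person would: the job done as asked, in the order asked, and still so for the second after the job is handed in, with the robot touching nothing.
It also fails if it takes over 128 s, if anything falls off the work surface, if the arm or the gripper's body presses on something with over 40 N, if the wrist force passes 120 N, or if a joint passes its speed limit or range.

## Working session

There is one attempt and no reset: what is moved stays moved. The work goes in short steps, Python scripts to look and compute and a tool call to move; the robot and the scene stay as the last step left them, time stands still between calls to the robot, and variables do not carry over. Pictures are saved under pics/ and viewed, at most 14 in all, crops included, and the job is handed in when it is done.

Besides the shell and the picture viewer there is one more tool, called as name(argument=value, ...) on one line, values as JSON. servo_tool: Moves the arm, as the interface text tells. Its arguments: {"type":"object","properties":{"plan":{"type":"array","items":{"type":"array","items":{"type":"number"}}},"force":{"type":"number"}},"required":["plan"]}

```bash
mkdir -p pics; python3 - <<'E'
from station import ctrl
import cv2,numpy as np
o=ctrl.get_obs();print({k:np.round(v,3).tolist() for k,v in o.items()})
for n in ("scene","top"):
    c=ctrl.camera(n);cv2.imwrite(f"pics/{n}0.png",c["pixels"][...,::-1]);np.savez(f"{n}0.npz",**c)
    print(n,c["mtx"].round(1).tolist(),c["pose"].round(3).tolist(),c.keys())
E
```

```text
{'time_s': 0.0, 'qpos': [-1.244, 0.3, 1.522, -0.0, 1.321, -0.067], 'joint_vel': [0.001, -0.002, 0.001, -0.0, -0.001, -0.001], 'tau': [0.003, -53.181, -35.274, 0.071, 0.024, -0.0], 'ee_pos': [0.211, -0.508, 0.205], 'eef_rot': [-3.14, -0.0, 0.394], 'force': [0.551, 0.019, -0.967], 'moment': [0.032, -0.025, -0.007], 'grip_force': 0.0, 'grip_width': 0.094}
scene [[521.7, 0.0, 270.5], [0.0, 521.7, 212.5], [0.0, 0.0, 1.0]] [[-0.757, 0.309, -0.575, -0.487], [-0.653, -0.358, 0.667, 1.149], [-0.0, 0.881, 0.473, 0.828], [0.0, 0.0, 0.0, 1.0]] dict_keys(['pixels', 'z_map', 'mtx', 'pose'])
top [[511.8, 0.0, 279.5], [0.0, 511.8, 208.5], [0.0, 0.0, 1.0]] [[0.016, 0.996, -0.084, 0.354], [-1.0, 0.014, -0.025, -0.018], [-0.024, 0.084, 0.996, 1.55], [0.0, 0.0, 0.0, 1.0]] dict_keys(['pixels', 'z_map', 'mtx', 'pose'])
```

View pics/scene0.png

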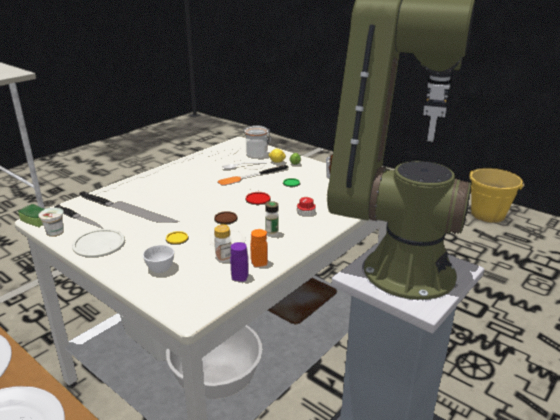

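View pics/top0.png

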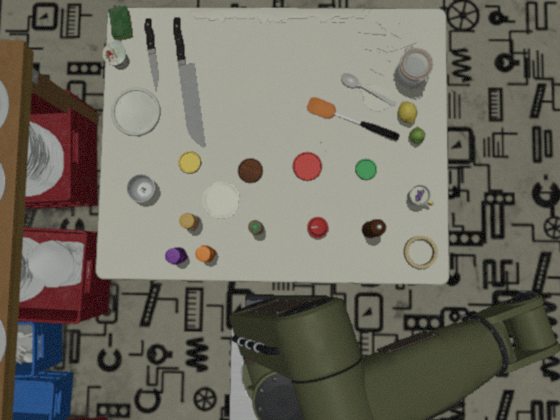

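Scene view: the yellow-capped jar is at (222,242), purple at (240,262), orange at (259,248), the green-label jar at (272,218) and the timer at (306,206). The mill is hidden behind the arm.
Top view: yellow cap (188,221), orange (205,254), purple (176,256), green jar (255,228), timer (318,227), mill (374,228). Holders are yellow (190,162), brown (250,170), red (307,166) and green (366,169). Bowl (142,189), cup (420,197).
Possible mix-ups, in top pixels:
- Yellow jar (188,221): orange (205,254), purple (176,256), lemon (408,112).
- Green jar (255,228): lime (417,135).
- Timer (318,227): the red holder (307,166).
- Mill (374,228): the brown holder (250,170).

I choose by description and check in one crop.

```bash
cat > h.py <<'E'
import numpy as np,cv2
def ray(c,u,v):
    K,P=c["mtx"],c["pose"]; d=np.array([(u-K[0,2])/K[0,0],-(v-K[1,2])/K[1,1],-1.])
    return P[:3,3],P[:3,:3]@d
def onplane(c,u,v,z):
    o,d=ray(c,u,v); return o+d*(z-o[2])/d[2]
def cloud(c):
    v,u=np.mgrid[:420,:560]; K,P=c["mtx"],c["pose"]; z=c["z_map"]
    p=np.stack([(u-K[0,2])/K[0,0]*z,-(v-K[1,2])/K[1,1]*z,-z],-1)
    return p@P[:3,:3].T+P[:3,3]
def tri(a,b):
    (o,d),(q,e)=a,b; s=np.linalg.lstsq(np.stack([d,-e],1),q-o,rcond=None)[0]
    return (o+s[0]*d+q+s[1]*e)/2, np.linalg.norm(o+s[0]*d-q-s[1]*e)
def blob(c,box,lo,hi):
    x0,y0,x1,y1=box; hsv=cv2.cvtColor(np.ascontiguousarray(c["pixels"][y0:y1,x0:x1]),cv2.COLOR_RGB2HSV)
    m=cv2.inRange(hsv,np.array(lo),np.array(hi))
    if lo[0]==0 and hi[0]<=8: m|=cv2.inRange(hsv,np.array((172,lo[1],lo[2])),np.array((180,hi[1],hi[2])))
    cs=cv2.findContours(m,cv2.RETR_EXTERNAL,cv2.CHAIN_APPROX_NONE)[0]
    k=max(cs,key=cv2.contourArea); (x,y),(a,b),_=cv2.fitEllipse(k)
    full=np.zeros(c["pixels"].shape[:2],np.uint8); cv2.drawContours(full,[k+np.array([x0,y0])],-1,1,-1)
    return x+x0,y+y0,a,b,full>0
E
python3 - <<'E'
from h import *
T=dict(np.load("top0.npz"));S=dict(np.load("scene0.npz"))
a=cv2.resize(T["pixels"][145:275,120:450],None,fx=2.4,fy=2.4,interpolation=2)
b=cv2.resize(S["pixels"][165:285,150:330],None,fx=2.2,fy=2.2,interpolation=2)
im=np.zeros((a.shape[0]+b.shape[0],a.shape[1],3),np.uint8);im[:a.shape[0]]=a;im[a.shape[0]:,:b.shape[1]]=b
cv2.imwrite("pics/crop.png",im[...,::-1]);print(im.shape)
ct,cs=cloud(T),cloud(S)
print("table z",np.median(ct[140:150,230:330,2]),np.median(cs[185:195,150:190,2]))
B={"yellow_h":((175,148,205,177),(20,100,80),(35,255,255),(160,225,195,250)),
"brown_h":((232,155,268,188),(0,60,20),(20,255,140),(210,205,240,230)),
"red_h":((288,148,325,185),(0,120,80),(8,255,255),(240,185,275,208)),
"green_h":((350,154,385,185),(50,100,60),(90,255,255),(278,172,305,190)),
"timer":((303,212,333,243),(0,120,60),(8,255,255),(294,193,318,212)),
"ycap":((174,208,202,234),(12,90,80),(35,255,255),(210,222,235,242)),
"gjar":((243,215,267,242),(0,0,0),(180,255,125),(262,198,282,212)),
"mill":((358,213,392,243),(0,0,0),(180,255,140),None)}
for n,(bt,lo,hi,bs) in B.items():
    x,y,p,q,m=blob(T,bt,lo,hi); z=ct[m][:,2]; r=[round(x,1),round(y,1),round(p,1),round(q,1)]
    print(n,r,"zpct",np.percentile(z,[10,50,90,98]).round(3),"xy@med",onplane(T,x,y,np.median(z)).round(3))
    if bs:
        u,v,p,q,ms=blob(S,bs,lo,hi); X,e=tri(ray(T,x,y),ray(S,u,v)); zz=cs[ms]
        print("   scene",round(u,1),round(v,1),"tri",X.round(3),round(e,4),"zpct",np.percentile(zz[:,2],[10,50,90]).round(3))
    hi_=ct[bt[1]:bt[3],bt[0]:bt[2]].reshape(-1,3); t=np.percentile(hi_[:,2],99); k=hi_[hi_[:,2]>t-.008]; print("   topcloud",k.mean(0).round(3),len(k),(k.max(0)-k.min(0)).round(3))
E
```

```text
(576, 792, 3)
table z -0.0009958670525243019 0.0014201210822862853
yellow_h [189.3, 162.0, 20.5, 21.0] zpct [-0.001  0.003  0.01   0.013] xy@med [0.623 0.301 0.003]
   scene 176.4 237.1 tri [0.623 0.3   0.008] 0.0015 zpct [0.003 0.006 0.011]
   topcloud [0.616 0.293 0.042] 138 [0.313 0.358 1.544]
brown_h [249.8, 170.1, 22.7, 23.2] zpct [-0.001  0.003  0.009  0.013] xy@med [0.601 0.114 0.003]
   scene 225.4 217.5 tri [0.6   0.114 0.007] 0.0002 zpct [0.003 0.006 0.011]
   topcloud [0.594 0.11  0.047] 160 [0.294 0.184 1.544]
red_h [306.8, 165.8, 27.0, 27.1] zpct [-0.001  0.003  0.009  0.012] xy@med [ 0.616 -0.06   0.003]
   scene 257.6 197.9 tri [ 0.615 -0.06   0.007] 0.0002 zpct [0.003 0.006 0.011]
   topcloud [ 0.613 -0.057  0.027] 249 [0.317 0.107 1.545]
green_h [365.5, 169.0, 18.6, 19.5] zpct [-0.001  0.004  0.01   0.013] xy@med [ 0.608 -0.239  0.004]
   scene 291.2 182.0 tri [ 0.607 -0.238  0.009] 0.0005 zpct [0.003 0.006 0.01 ]
   topcloud [ 0.603 -0.237  0.046] 162 [0.301 0.273 1.545]
timer [317.3, 227.3, 19.4, 19.5] zpct [0.025 0.044 0.05  0.053] xy@med [ 0.427 -0.092  0.044]
   scene 305.8 203.8 tri [ 0.428 -0.092  0.035] 0.0011 zpct [0.028 0.042 0.051]
   topcloud [ 0.42  -0.085  0.224] 78 [0.097 0.096 1.502]
ycap [187.3, 220.7, 14.0, 16.6] zpct [0.089 0.099 0.103 0.105] xy@med [0.437 0.281 0.099]
   scene 221.8 230.7 tri [0.438 0.283 0.093] 0.0016 zpct [0.086 0.1   0.104]
   topcloud [0.437 0.278 0.13 ] 149 [0.106 0.323 1.453]
gjar [256.9, 229.8, 14.1, 22.1] zpct [-0.003  0.1    0.107  0.109] xy@med [0.414 0.082 0.1  ]
   scene 270.4 206.4 tri [0.42  0.086 0.098] 0.0141 zpct [0.088 0.101 0.107]
   topcloud [0.423 0.086 0.13 ] 113 [0.088 0.125 1.448]
mill [373.4, 230.2, 22.6, 25.7] zpct [-0.002  0.119  0.161  0.171] xy@med [ 0.417 -0.244  0.119]
   topcloud [ 0.419 -0.229  0.294] 33 [0.084 0.245 1.387]
```

View pics/crop.png

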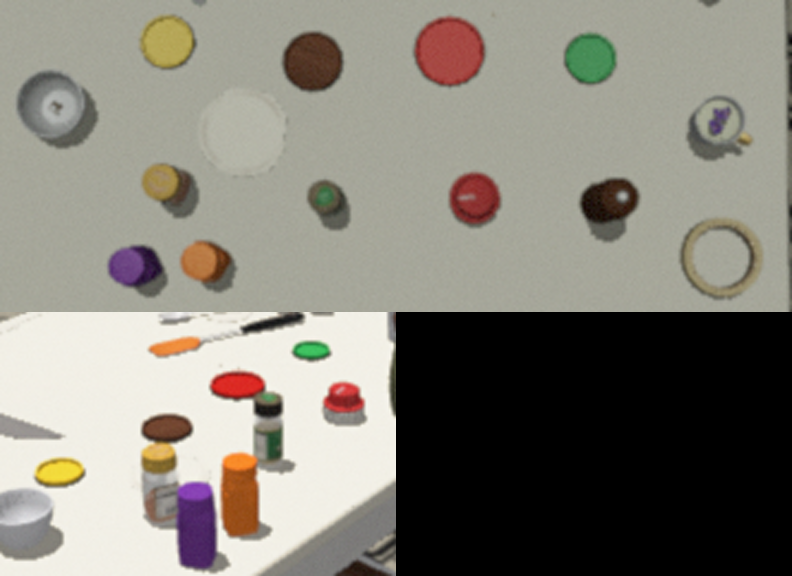

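The crop confirms the choices: the yellow cap is clear of orange and purple, the green jar has a dark cap with a green top, and the mill and timer are both upright. Next I refine the tops with height bands.

```bash
python3 - <<'E'
from h import *
T=dict(np.load("top0.npz"));S=dict(np.load("scene0.npz"));ct,cs=cloud(T),cloud(S)
for n,g,lo,hi in [("mill",(.42,-.245),.11,.185),("yellow",(.437,.281),.085,.115),("green",(.42,.086),.088,.12),("timer",(.428,-.092),.036,.06),("orange",(.335,.225),.06,.13),("cup",(.52,-.4),.05,.1),("purple",(.33,.31),.06,.13)]:
    for c,cl in ((T,ct),(S,cs)):
        m=(cl[...,2]>lo)&(cl[...,2]<hi)&(np.hypot(cl[...,0]-g[0],cl[...,1]-g[1])<.05)
        if m.sum()<10: print(n,"few");continue
        k=max(cv2.findContours(m.astype(np.uint8),0,1)[0],key=cv2.contourArea)
        p=cl[m];(x,y),r=cv2.minEnclosingCircle(p[:,:2].astype(np.float32))
        print(n,m.sum(),"mean",p.mean(0).round(4),"circ",round(x,4),round(y,4),round(r,4),"zmax",np.percentile(p[:,2],97).round(3),"px",[round(float(t),1) for t in cv2.minEnclosingCircle(k)[0]])
E
```

```text
mill 271 mean [ 0.4242 -0.2468  0.1507] circ 0.4252 -0.2504 0.0247 zmax 0.171 px [376.1, 227.2]
mill 36 mean [ 0.4352 -0.2333  0.1381] circ 0.4356 -0.2373 0.0133 zmax 0.161 px [330.5, 162.0]
yellow 200 mean [0.4383 0.2833 0.0986] circ 0.4386 0.2841 0.0227 zmax 0.105 px [186.7, 220.5]
yellow 180 mean [0.4327 0.29   0.0981] circ 0.4373 0.2848 0.024 zmax 0.105 px [221.5, 230.5]
green 163 mean [0.4236 0.088  0.103 ] circ 0.4242 0.0885 0.0204 zmax 0.109 px [254.8, 226.4]
green 136 mean [0.4192 0.0929 0.1014] circ 0.4249 0.0851 0.0259 zmax 0.109 px [271.5, 207.0]
timer 210 mean [ 0.4287 -0.0924  0.0468] circ 0.4287 -0.0923 0.0244 zmax 0.053 px [317.4, 226.7]
timer 127 mean [ 0.4243 -0.0876  0.0469] circ 0.4271 -0.0913 0.0289 zmax 0.053 px [305.9, 201.7]
orange 241 mean [0.3448 0.232  0.0945] circ 0.3447 0.2345 0.0255 zmax 0.105 px [204.0, 253.5]
orange 328 mean [0.3376 0.2433 0.0868] circ 0.3438 0.2358 0.0295 zmax 0.105 px [258.1, 239.7]
cup 370 mean [ 0.5242 -0.387   0.0663] circ 0.518 -0.3914 0.0387 zmax 0.08 px [421.2, 197.1]
cup 37 mean [ 0.5397 -0.3706  0.0671] circ 0.5381 -0.375 0.0276 zmax 0.078 px [328.0, 161.9]
purple 251 mean [0.3382 0.3178 0.0937] circ 0.3375 0.3206 0.0258 zmax 0.105 px [174.1, 256.2]
purple 361 mean [0.3304 0.3279 0.087 ] circ 0.3338 0.3042 0.0442 zmax 0.105 px [238.1, 253.0]
```

Targets in world xy (m):

| Thing | Object | Holder |
|---|---|---|
| mill | (.425, -.250) | brown (.600, .114) |
| yellow jar | (.4385, .284) | yellow (.623, .300) |
| green jar | (.424, .088) | green (.607, -.238) |
| timer | (.4285, -.0925) | red (.615, -.060) |

With yaw 0 the tool axes are x = world x, y = −world y, z = down. I take the mill first: turn to yaw 0 and head for it.

servo_tool(plan=[[100,0,0,0,0,0,0.132],[100,0,0,0,0,0,0.131],[100,0,0,0,0,0,0.131],[100,0.03,-0.04,-0.002,0,0,0],[100,0.03,-0.04,-0.002,0,0,0],[100,0.03,-0.04,-0.002,0,0,0],[100,0.03,-0.04,-0.002,0,0,0],[100,0.03,-0.04,-0.002,0,0,0]], force=25)

```text
time_s: 1.1
ee_pos: [0.3617, -0.3064, 0.2154]
eef_rot: [-3.141, 0.0, -0.0]
force: [1.3, -0.2, 0.2]
grip_width: 0.0941
grip_force: 0.0
```

servo_tool(plan=[[100,0.0317,-0.0282,0,0,0,0],[100,0.0316,-0.0282,0,0,0,0],[100,0,0,0,0,0,0],[100,0,0,0.03,0,0,0],[100,0,0,0.03,0,0,0],[100,0,0,0.025,0,0,0],[100,0,0,0.011,0,0,0],[100,0,0,0,0,0,0]])

```text
time_s: 2.1
ee_pos: [0.424, -0.2518, 0.1193]
eef_rot: [-3.141, 0.001, -0.001]
force: [-0.0, -0.2, -0.2]
grip_width: 0.0941
grip_force: 0.0
```

servo_tool(plan=[[30,0,0,0,0,0,0],[30,0,0,0,0,0,0],[30,0,0,0,0,0,0],[30,0,0,0,0,0,0],[30,0,0,0,0,0,0],[30,0,0,0,0,0,0],[30,0,0,0,0,0,0],[30,0,0,0,0,0,0]])

```text
time_s: 3.1
ee_pos: [0.4244, -0.2516, 0.1195]
eef_rot: [3.142, -0.0, -0.0]
force: [0.8, -0.8, 0.7]
grip_width: 0.0474
grip_force: 25.0
```

servo_tool(plan=[[30,0,0,-0.01,0,0,0],[30,0,0,-0.02,0,0,0],[30,0,0,-0.03,0,0,0],[30,0,0,-0.02,0,0,0],[30,0.02,-0.04,0,0,0,0],[30,0.02,-0.042,0,0,0,0],[30,0.02,-0.042,0,0,0,0],[30,0.02,-0.042,0,0,0,0]])

```text
time_s: 4.1
ee_pos: [0.5048, -0.0841, 0.2]
eef_rot: [-3.142, -0.0, -0.0]
force: [0.8, -0.5, -1.8]
grip_width: 0.0473
grip_force: 24.9
```

servo_tool(plan=[[30,0.02,-0.04,0,0,0,0],[30,0.02,-0.04,0,0,0,0],[30,0.02,-0.04,0,0,0,0],[30,0.02,-0.04,0,0,0,0],[30,0.0156,-0.0396,0,0,0,0],[30,0,0,0,0,0,0],[30,0,0,0,0,0,0],[30,0,0,0,0,0,0]])

```text
time_s: 5.1
ee_pos: [0.5999, 0.1131, 0.1998]
eef_rot: [3.142, -0.0, -0.001]
force: [0.3, -0.9, -1.5]
grip_width: 0.0467
grip_force: 24.9
```

```bash
python3 - <<'E'
from station import ctrl
from h import *
for n in ("scene","top"):
    c=ctrl.camera(n);np.savez(n+"1.npz",**c)
    p=c["pixels"][130:240,170:330] if n=="top" else c["pixels"][110:260,150:320]
    cv2.imwrite(f"pics/{n}1.png",cv2.resize(p,None,fx=3,fy=3,interpolation=2)[...,::-1])
E
python3 -c "
import cv2,numpy as np
a=cv2.imread('pics/top1.png');b=cv2.imread('pics/scene1.png');h=450
a=cv2.copyMakeBorder(a,0,h-a.shape[0],0,0,0);cv2.imwrite('pics/both1.png',cv2.resize(np.hstack([a,b]),(792,360)))"
```

```text
(no output)
```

View pics/both1.png

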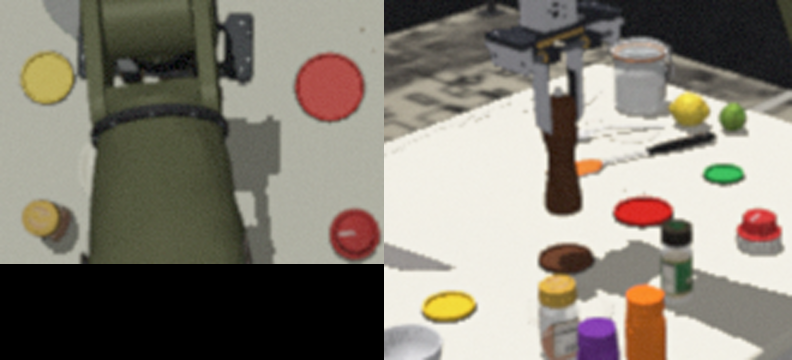

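The scene crop shows the mill held above the brown holder: foot at (563,205), holder at (567,258). The grip width is creeping down, so I check the mill's tilt and height from the depth cloud.

```bash
cat > held.py <<'E'
import sys
from h import *
from station import ctrl
def held(c,g,lo,hi,n=8,r=.06):
    cl=cloud(c); m=(np.hypot(cl[...,0]-g[0],cl[...,1]-g[1])<r)&(cl[...,2]>lo)&(cl[...,2]<hi)&(c["z_map"]>0)
    hsv=cv2.cvtColor(np.ascontiguousarray(c["pixels"]),cv2.COLOR_RGB2HSV)
    return cl,m,hsv
E
python3 - <<'E'
from held import *
c=dict(np.load("scene1.npz"));cl,m,h=held(c,(.6,.113),.04,.3)
m&=(h[...,2]<110)&(h[...,1]>80)&((h[...,0]<20)|(h[...,0]>165))
ys,xs=np.nonzero(m);print(len(ys),ys.min(),ys.max(),xs.min(),xs.max())
pl=None
# viewing direction horizontal
for v in range(ys.min(),ys.max()+1,4):
    x=xs[ys==v]
    if len(x)<5: continue
    o,d=ray(c,(x.min()+x.max())/2,v); 
    # axis point: on vertical plane through g facing the camera
    n=np.array([c["pose"][0,2],c["pose"][1,2],0]); t=((np.array([.6,.1131,0])-o)@n)/(d@n)
    print(v,len(x),(x.min()+x.max())/2,(o+t*d).round(4),"minz",cl[v][x][:,2].min().round(3))
E
```

```text
532 150 198 217 231
150 6 224.0 [0.5963 0.1099 0.2419] minz 0.235
154 10 224.5 [0.5955 0.1093 0.2289] minz 0.232
158 10 224.5 [0.596  0.1096 0.2157] minz 0.218
162 9 225.0 [0.5952 0.109  0.2024] minz 0.204
166 12 223.0 [0.6003 0.1134 0.189 ] minz 0.194
170 11 223.0 [0.6008 0.1138 0.1755] minz 0.18
174 10 223.5 [0.6    0.1131 0.1619] minz 0.167
178 10 223.5 [0.6005 0.1135 0.1482] minz 0.151
182 10 224.0 [0.5997 0.1129 0.1343] minz 0.136
186 13 224.0 [0.6002 0.1133 0.1204] minz 0.123
190 13 224.0 [0.6006 0.1136 0.1064] minz 0.111
194 14 224.5 [0.5999 0.113  0.0922] minz 0.099
198 7 224.0 [0.6015 0.1144 0.0779] minz 0.086
```

The mill is upright and centred with its foot at about z = .080. I lower it 76 mm.

servo_tool(plan=[[30,0,-0.001,0.02,0,0,0],[30,0,0,0.02,0,0,0],[30,0,0,0.018,0,0,0],[30,0,0,0.01,0,0,0],[30,0,0,0.005,0,0,0],[30,0,0,0.003,0,0,0],[30,0,0,0.001,0,0,0],[30,0,0,0,0,0,0]])

```text
time_s: 6.2
ee_pos: [0.6002, 0.115, 0.1228]
eef_rot: [-3.142, -0.0, -0.0]
force: [0.4, -0.7, -1.9]
grip_width: 0.0467
grip_force: 24.9
```

servo_tool(plan=[[30,0,0,0.0005,0,0,0],[30,0,0,0.0005,0,0,0],[30,0,0,0,0,0,0],[30,0,0,0,0,0,0],[30,0,0,0,0,0,0],[30,0,0,0,0,0,0],[30,0,0,0,0,0,0],[30,0,0,0,0,0,0]])

```text
time_s: 7.2
ee_pos: [0.6005, 0.115, 0.1224]
eef_rot: [-3.141, -0.002, -0.0]
force: [-0.8, -0.3, 5.5]
grip_width: 0.0468
grip_force: 25.1
```

In contact with the floor. Release, rise and go over the yellow jar.

servo_tool(plan=[[100,0,0,0,0,0,0],[100,0,0,0,0,0,0],[100,0,0,0,0,0,0],[100,0,0,-0.02,0,0,0],[100,0,0,-0.03,0,0,0],[100,0,0,-0.035,0,0,0],[100,0,0,-0.025,0,0,0],[100,0,0,0,0,0,0]])

```text
time_s: 8.2
ee_pos: [0.6006, 0.1151, 0.233]
eef_rot: [-3.141, -0.003, -0.0]
force: [-1.0, 0.2, 0.3]
grip_width: 0.0939
grip_force: 0.0
```

servo_tool(plan=[[100,-0.02,-0.02,0,0,0,0],[100,-0.03,-0.03,0,0,0,0],[100,-0.03,-0.035,0,0,0,0],[100,-0.03,-0.035,0,0,0,0],[100,-0.03,-0.03,0,0,0,0],[100,-0.022,-0.019,0,0,0,0],[100,0,0,0,0,0,0],[100,0,0,0,0,0,0]])

```text
time_s: 9.2
ee_pos: [0.4384, 0.2836, 0.2307]
eef_rot: [3.141, 0.001, -0.0]
force: [0.1, -0.4, 0.2]
grip_width: 0.094
grip_force: 0.0
```

```bash
python3 - <<'E'
from station import ctrl
from h import *
c=ctrl.camera("scene");np.savez("scene2.npz",**c)
p=c["pixels"][90:290,110:330]
cv2.imwrite("pics/s2.png",cv2.resize(p,None,fx=3,fy=3,interpolation=2)[:600,:,::-1])
E
```

```text
(no output)
```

View pics/s2.png

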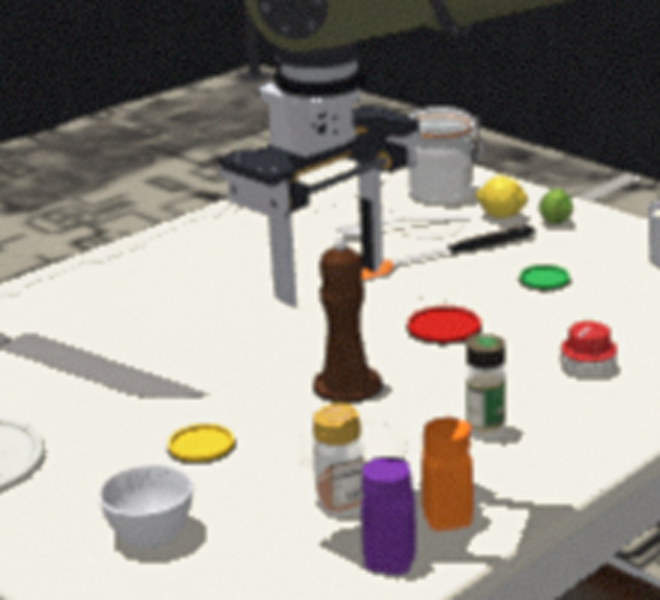

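The mill stands upright in the brown holder at (348,385). The open gripper hangs over the yellow jar at (337,455), clear of purple and orange. I descend 171 mm and grip.

servo_tool(plan=[[100,0,0,0.03,0,0,0],[100,0,0,0.04,0,0,0],[100,0,0,0.04,0,0,0],[100,0,0,0.03,0,0,0],[100,0,0,0.02,0,0,0],[100,0,0,0.011,0,0,0],[100,0,0,0,0,0,0],[100,0,0,0,0,0,0]])

```text
time_s: 10.25
ee_pos: [0.4386, 0.2841, 0.0612]
eef_rot: [-3.141, -0.001, -0.0]
force: [-0.8, -0.4, 0.4]
grip_width: 0.0942
grip_force: 0.0
```

servo_tool(plan=[[30,0,0,0,0,0,0],[30,0,0,0,0,0,0],[30,0,0,0,0,0,0],[30,0,0,0,0,0,0],[30,0,0,0,0,0,0],[30,0,0,0,0,0,0],[30,0,0,0,0,0,0],[30,0,0,0,0,0,0]], force=20)

```text
time_s: 11.25
ee_pos: [0.4381, 0.2841, 0.0604]
eef_rot: [-3.142, 0.0, -0.0]
force: [-1.1, -0.1, 1.2]
grip_width: 0.0475
grip_force: 20.0
```

servo_tool(plan=[[30,0,0,-0.01,0,0,0],[30,0,0,-0.02,0,0,0],[30,0,0,-0.03,0,0,0],[30,0.02,-0.002,0,0,0,0],[30,0.035,-0.003,0,0,0,0],[30,0.04,-0.003,0,0,0,0],[30,0.035,-0.003,0,0,0,0],[30,0.03,-0.003,0,0,0,0]])

```text
time_s: 12.25
ee_pos: [0.5993, 0.2979, 0.1209]
eef_rot: [3.142, -0.0, -0.0]
force: [0.1, -0.3, -1.0]
grip_width: 0.0473
grip_force: 20.0
```

servo_tool(plan=[[30,0.025,-0.002,0,0,0,0],[30,0,0,0,0,0,0],[30,0,0,0,0,0,0],[30,0,0,0,0,0,0],[30,0,0,0,0,0,0],[30,0,0,0,0,0,0],[30,0,0,0,0,0,0],[30,0,0,0,0,0,0]])

```text
time_s: 13.25
ee_pos: [0.623, 0.3, 0.1204]
eef_rot: [-3.142, 0.0, -0.0]
force: [-0.0, 0.1, -2.8]
grip_width: 0.0474
grip_force: 20.0
```

```bash
cat > look.py <<'E'
import sys
from station import ctrl
from h import *
n,x0,y0,x1,y1,out=sys.argv[1:]; c=ctrl.camera(n);np.savez(out+".npz",**c)
x0,y0,x1,y1=map(int,(x0,y0,x1,y1)); f=min(800/(x1-x0),600/(y1-y0),5)
cv2.imwrite(f"pics/{out}.png",cv2.resize(c["pixels"][y0:y1,x0:x1],None,fx=f,fy=f,interpolation=2)[...,::-1])
E
python3 look.py scene 120 120 270 280 s3
```

```text
(no output)
```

View pics/s3.png

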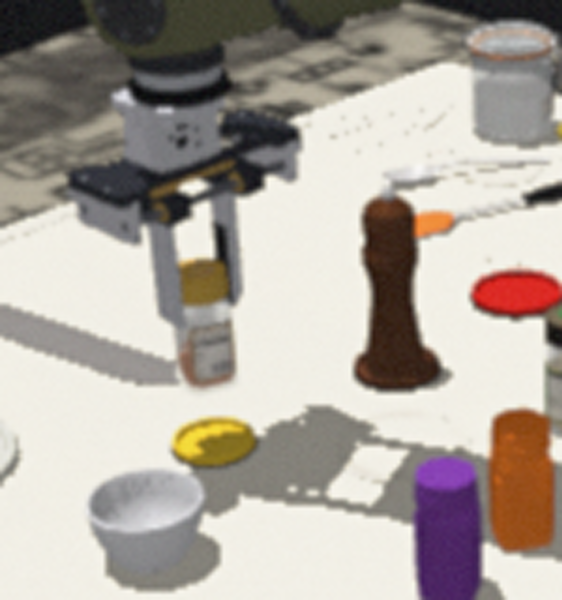

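The jar hangs over the yellow holder, with its foot at (208,380) and the holder at (215,442). I check the axis numerically against a plumb line.

```bash
cat >> h.py <<'E'
def proj(c,X):
    P=np.linalg.inv(c["pose"]); p=P[:3,:3]@np.asarray(X)+P[:3,3]; K=c["mtx"]
    return np.round([K[0,2]-K[0,0]*p[0]/p[2],K[1,2]+K[1,1]*p[1]/p[2]],1)
E
python3 - <<'E'
from h import *
c=dict(np.load("s3.npz"));f=3.75;o=np.array([120,120])
for z in (.06,.14,.16): print(z,(proj(c,[.623,.3,z])-o)*f)
for z in (.003,.14,.176): print("mill",z,(proj(c,[.6,.114,z])-o)*f)
print("holder",(proj(c,[.623,.3,.006])-o)*f)
E
```

```text
0.06 [207.375 383.25 ]
0.14 [198.375 294.   ]
0.16 [196.125 271.125]
mill 0.003 [395.25 369.75]
mill 0.14 [388.5   226.875]
mill 0.176 [386.625 187.125]
holder [213. 441.]
```

The jar agrees with plumb to within about a pixel. Lower it.

servo_tool(plan=[[30,0,0,0.015,0,0,0],[30,0,0,0.02,0,0,0],[30,0,0,0.012,0,0,0],[30,0,0,0.006,0,0,0],[30,0,0,0.003,0,0,0],[30,0,0,0.001,0,0,0],[30,0,0,0.0005,0,0,0],[30,0,0,0,0,0,0]])

```text
time_s: 14.3
ee_pos: [0.6233, 0.3001, 0.0635]
eef_rot: [-3.141, -0.001, -0.0]
force: [0.2, 0.3, 0.6]
grip_width: 0.0476
grip_force: 20.0
```

servo_tool(plan=[[30,0,0,0.0004,0,0,0],[30,0,0,0.0004,0,0,0],[30,0,0,0,0,0,0],[30,0,0,0,0,0,0],[30,0,0,0,0,0,0],[30,0,0,0,0,0,0],[30,0,0,0,0,0,0],[30,0,0,0,0,0,0]])

```text
time_s: 15.3
ee_pos: [0.6235, 0.3002, 0.0635]
eef_rot: [-3.141, -0.002, -0.0]
force: [-2.0, -0.3, 8.8]
grip_width: 0.0475
grip_force: 20.0
```

Contact. Release, rise and move to the green jar.

servo_tool(plan=[[100,0,0,0,0,0,0],[100,0,0,0,0,0,0],[100,0,0,0,0,0,0],[100,0,0,-0.02,0,0,0],[100,0,0,-0.04,0,0,0],[100,0,0,-0.04,0,0,0],[100,0,0,-0.03,0,0,0],[100,0,0,0,0,0,0]])

```text
time_s: 16.3
ee_pos: [0.624, 0.3004, 0.1963]
eef_rot: [-3.139, -0.005, -0.0]
force: [0.4, 0.1, -0.4]
grip_width: 0.0941
grip_force: 0.0
```

servo_tool(plan=[[100,-0.035,0,0,0,0,0],[100,-0.045,0.01,0,0,0,0],[100,-0.045,0.03,0,0,0,0],[100,-0.035,0.04,0,0,0,0],[100,-0.03,0.045,0,0,0,0],[100,-0.0095,0.04,0,0,0,0],[100,0,0.03,0,0,0,0],[100,0,0.017,0,0,0,0]])

```text
time_s: 17.3
ee_pos: [0.4231, 0.0868, 0.1919]
eef_rot: [3.141, 0.0, -0.001]
force: [-0.1, 0.6, -0.3]
grip_width: 0.0936
grip_force: 0.0
```

```bash
python3 look.py scene 120 110 320 270 s4
```

```text
(no output)
```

View pics/s4.png

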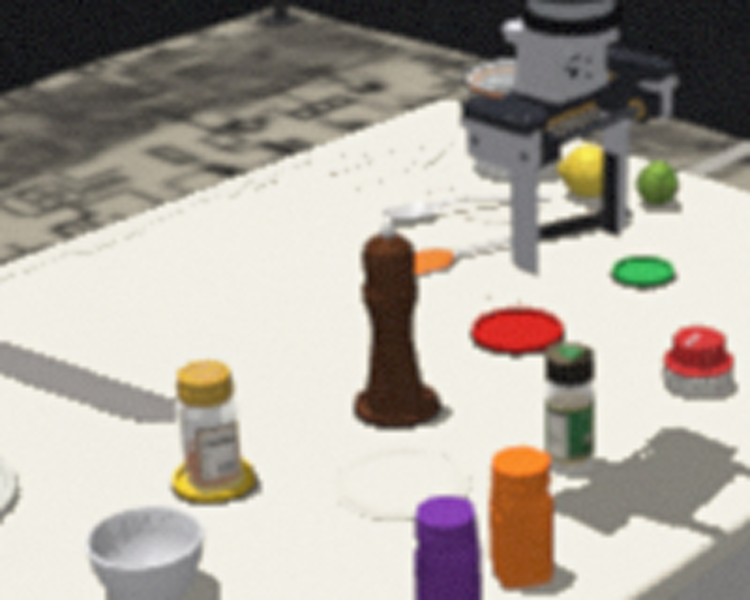

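The yellow jar stands in the yellow holder at (215,475), with the mill still upright. The gripper is over the green jar at (570,400). I descend 130 mm and grip.

servo_tool(plan=[[100,0.0005,-0.001,0.02,0,0,0],[100,0,0,0.04,0,0,0],[100,0,0,0.03,0,0,0],[100,0,0,0.025,0,0,0],[100,0,0,0.015,0,0,0],[100,0,0,0,0,0,0],[100,0,0,0,0,0,0],[100,0,0,0,0,0,0]])

```text
time_s: 18.35
ee_pos: [0.4245, 0.0892, 0.0629]
eef_rot: [-3.141, -0.001, -0.0]
force: [0.1, -0.6, 0.1]
grip_width: 0.0939
grip_force: 0.0
```

servo_tool(plan=[[30,0,0,0,0,0,0],[30,0,0,0,0,0,0],[30,0,0,0,0,0,0],[30,0,0,0,0,0,0],[30,0,0,0,0,0,0],[30,0,0,0,0,0,0],[30,0,0,0,0,0,0],[30,0,0,0,0,0,0]], force=20)

```text
time_s: 19.35
ee_pos: [0.424, 0.0891, 0.0621]
eef_rot: [-3.142, 0.0, -0.0]
force: [0.8, 0.0, -0.8]
grip_width: 0.0401
grip_force: 20.0
```

servo_tool(plan=[[30,0,0,-0.015,0,0,0],[30,0,0,-0.03,0,0,0],[30,0,0,-0.035,0,0,0],[30,0.02,0.02,0,0,0,0],[30,0.03,0.035,0,0,0,0],[30,0.03,0.04,0,0,0,0],[30,0.025,0.045,0,0,0,0],[30,0.02,0.045,0,0,0,0]])

```text
time_s: 20.35
ee_pos: [0.5498, -0.0975, 0.1431]
eef_rot: [3.141, -0.001, -0.0]
force: [0.2, 0.5, -1.4]
grip_width: 0.0405
grip_force: 20.0
```

servo_tool(plan=[[30,0.02,0.045,0,0,0,0],[30,0.02,0.045,0,0,0,0],[30,0.013,0.035,0,0,0,0],[30,0.005,0.017,0,0,0,0],[30,0,0,0,0,0,0],[30,0,0,0,0,0,0],[30,0,0,0,0,0,0],[30,0,0,0,0,0,0]])

```text
time_s: 21.35
ee_pos: [0.607, -0.2373, 0.1424]
eef_rot: [3.142, -0.0, 0.001]
force: [-0.3, -0.4, -1.8]
grip_width: 0.0401
grip_force: 20.0
```

```bash
python3 look.py scene 220 90 360 210 s5; python3 - <<'E'
from h import *
c=dict(np.load("s5.npz"));f=5;o=np.array([220,90])
for z in (.0,.04,.08,.184): print(z,(proj(c,[.607,-.238,z])-o)*f)
E
```

```text
0.0 [355.5 470.5]
0.04 [356.5 421.5]
0.08 [357.5 371.5]
0.184 [360.5 236.5]
```

View pics/s5.png

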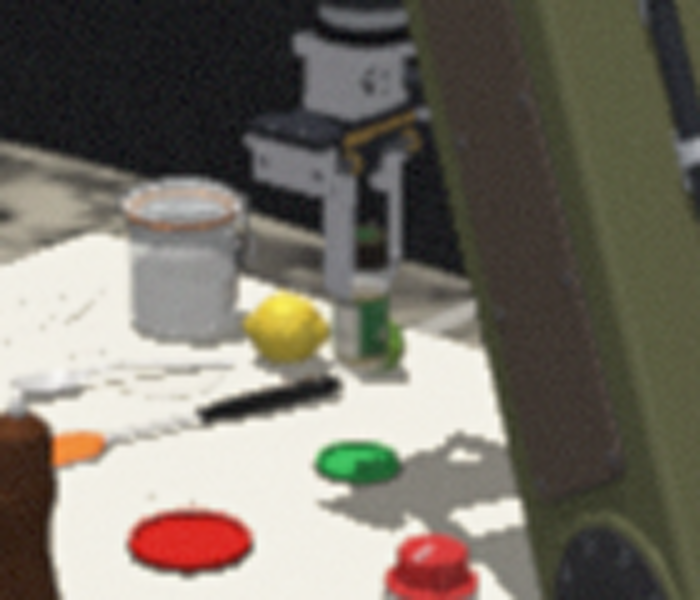

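The green jar hangs over the green holder at (357,463), upright and within about 2 mm; the fit allows 7 mm. Lower it 77 mm.

servo_tool(plan=[[30,0,0,0.02,0,0,0],[30,0,0,0.025,0,0,0],[30,0,0,0.018,0,0,0],[30,0,0,0.008,0,0,0],[30,0,0,0.004,0,0,0],[30,0,0,0.0015,0,0,0],[30,0,0,0.0005,0,0,0],[30,0,0,0,0,0,0]])

```text
time_s: 22.4
ee_pos: [0.6071, -0.238, 0.0655]
eef_rot: [3.141, -0.0, -0.0]
force: [-0.1, -0.5, -1.7]
grip_width: 0.0403
grip_force: 20.0
```

servo_tool(plan=[[30,0,0,0.0004,0,0,0],[30,0,0,0.0003,0,0,0],[30,0,0,0,0,0,0],[30,0,0,0,0,0,0],[30,0,0,0,0,0,0],[30,0,0,0,0,0,0],[30,0,0,0,0,0,0],[30,0,0,0,0,0,0]])

```text
time_s: 23.4
ee_pos: [0.6073, -0.2381, 0.0651]
eef_rot: [3.141, -0.001, -0.0]
force: [-1.2, 0.9, 5.1]
grip_width: 0.0403
grip_force: 20.0
```

Contact. Release, rise and move over the timer.

servo_tool(plan=[[100,0,0,0,0,0,0],[100,0,0,0,0,0,0],[100,0,0,0,0,0,0],[100,0,0,-0.015,0,0,0],[100,0,0,-0.03,0,0,0],[100,0,0,-0.03,0,0,0],[100,0,0,-0.015,0,0,0],[100,0,0,0,0,0,0]])

```text
time_s: 24.4
ee_pos: [0.6073, -0.2381, 0.1555]
eef_rot: [3.141, -0.002, -0.0]
force: [0.6, 0.1, -0.1]
grip_width: 0.0937
grip_force: 0.0
```

servo_tool(plan=[[100,-0.025,-0.02,0,0,0,0],[100,-0.035,-0.03,0,0,0,0],[100,-0.04,-0.03,0,0,0,0],[100,-0.04,-0.03,0,0,0,0],[100,-0.025,-0.025,0,0,0,0],[100,-0.014,-0.0105,0,0,0,0],[100,0,0,0,0,0,0],[100,0,0,0,0,0,0]])

```text
time_s: 25.4
ee_pos: [0.4284, -0.0928, 0.1541]
eef_rot: [-3.142, 0.0, -0.0]
force: [0.9, 0.0, -0.2]
grip_width: 0.0941
grip_force: 0.0
```

```bash
python3 look.py scene 210 110 350 230 s6; python3 - <<'E'
from h import *
c=dict(np.load("s6.npz"));cl=cloud(c)
m=(cl[...,2]>.036)&(cl[...,2]<.06)&(np.hypot(cl[...,0]-.4285,cl[...,1]+.0925)<.05)
print(m.sum(),cl[m].mean(0),cv2.minEnclosingCircle(cl[m][:,:2].astype(np.float32)))
E
```

```text
124 [ 0.42406772 -0.08734628  0.04730015] ((0.4257553219795227, -0.09355930984020233), 0.027399251237511635)
```

View pics/s6.png

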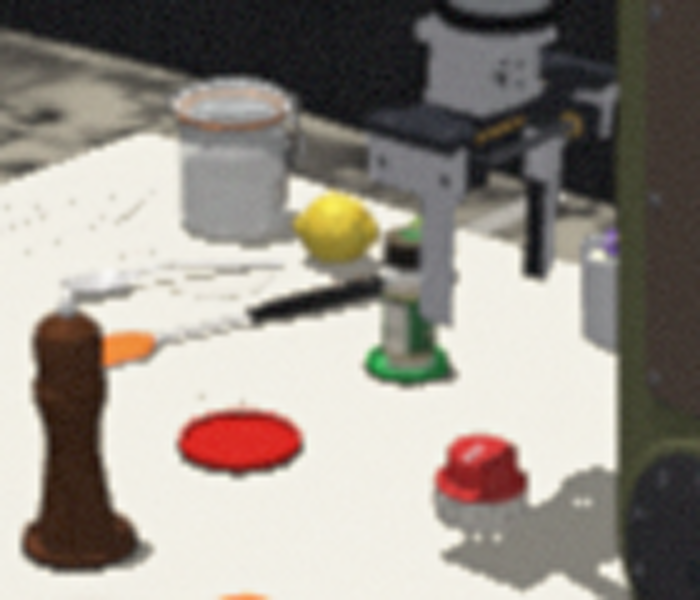

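The green jar stands in the green holder at (408,360). The timer at (482,480) is unmoved and the gripper is above it. Descend to TCP z of about 12 mm and grip the foot.

servo_tool(plan=[[100,0,0,0.03,0,0,0],[100,0,0,0.04,0,0,0],[100,0,0,0.035,0,0,0],[100,0,0,0.02,0,0,0],[100,0,0,0.012,0,0,0],[100,0,0,0.005,0,0,0],[100,0,0,0,0,0,0],[100,0,0,0,0,0,0]])

```text
time_s: 26.45
ee_pos: [0.4285, -0.0926, 0.0131]
eef_rot: [3.141, -0.001, -0.0]
force: [-0.2, -0.1, -1.0]
grip_width: 0.0941
grip_force: 0.0
```

servo_tool(plan=[[50,0,0,0,0,0,0],[50,0,0,0,0,0,0],[50,0,0,0,0,0,0],[50,0,0,0,0,0,0],[50,0,0,0,0,0,0],[50,0,0,0,0,0,0],[50,0,0,0,0,0,0],[50,0,0,0,0,0,0]], force=20)

```text
time_s: 27.45
ee_pos: [0.4281, -0.0925, 0.0125]
eef_rot: [3.142, -0.0, -0.0]
force: [-0.9, -0.6, 4.5]
grip_width: 0.063
grip_force: 20.0
```

servo_tool(plan=[[50,0,0,-0.01,0,0,0],[50,0,0,-0.025,0,0,0],[50,0,0,-0.025,0,0,0],[50,0.02,-0.0035,0,0,0,0],[50,0.035,-0.006,0,0,0,0],[50,0.04,-0.007,0,0,0,0],[50,0.035,-0.006,0,0,0,0],[50,0.03,-0.005,0,0,0,0]])

```text
time_s: 28.45
ee_pos: [0.589, -0.0646, 0.0727]
eef_rot: [-3.141, 0.0, 0.0]
force: [0.2, -0.3, -2.0]
grip_width: 0.0631
grip_force: 20.0
```

servo_tool(plan=[[50,0.02,-0.004,0,0,0,0],[50,0.007,-0.001,0,0,0,0],[50,0,0,0,0,0,0],[50,0,0,0,0,0,0],[50,0,0,0,0,0,0],[50,0,0,0,0,0,0],[50,0,0,0,0,0,0],[50,0,0,0,0,0,0]])

```text
time_s: 29.45
ee_pos: [0.615, -0.06, 0.0725]
eef_rot: [3.142, -0.0, -0.0]
force: [0.4, -0.2, -1.6]
grip_width: 0.0632
grip_force: 20.0
```

```bash
python3 look.py scene 210 110 350 230 s7; python3 - <<'E'
from h import *
c=dict(np.load("s7.npz"));f=5;o=np.array([210,110])
for z in (.003,.06,.105): print(z,(proj(c,[.615,-.06,z])-o)*f)
E
```

```text
0.003 [238.  445.5]
0.06 [237.  371.5]
0.105 [236. 312.]
```

View pics/s7.png

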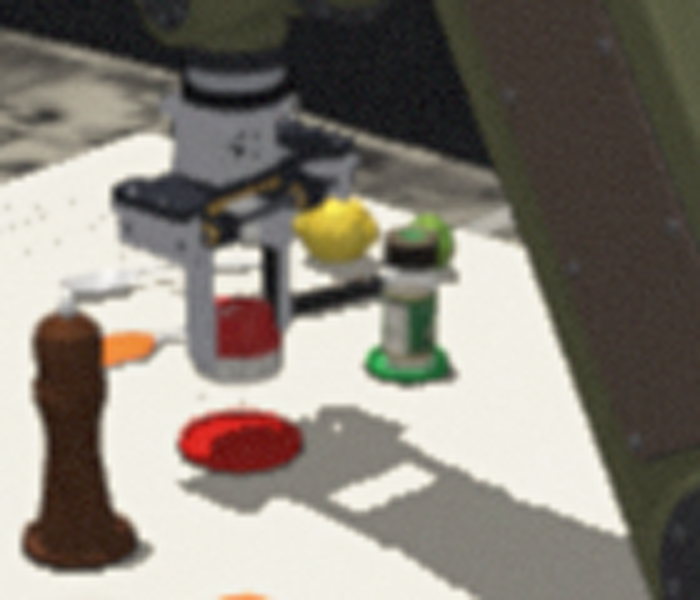

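The timer hangs level over the red holder, with its centre at column ~238 and the holder at (240,442), as plumb predicts. Lower it 57 mm to the floor.

servo_tool(plan=[[50,0,0,0.015,0,0,0],[50,0,0,0.02,0,0,0],[50,0,0,0.012,0,0,0],[50,0,0,0.006,0,0,0],[50,0,0,0.0025,0,0,0],[50,0,0,0.001,0,0,0],[50,0,0,0.0005,0,0,0],[50,0,0,0,0,0,0]])

```text
time_s: 30.5
ee_pos: [0.6152, -0.06, 0.0157]
eef_rot: [3.142, -0.0, -0.0]
force: [-0.3, 0.3, -0.5]
grip_width: 0.0635
grip_force: 20.0
```

servo_tool(plan=[[50,0,0,0.0003,0,0,0],[50,0,0,0.0002,0,0,0],[50,0,0,0,0,0,0],[50,0,0,0,0,0,0],[50,0,0,0,0,0,0],[50,0,0,0,0,0,0],[50,0,0,0,0,0,0],[50,0,0,0,0,0,0]])

```text
time_s: 31.5
ee_pos: [0.6152, -0.06, 0.0155]
eef_rot: [3.142, -0.001, -0.0]
force: [-2.4, -0.1, 5.0]
grip_width: 0.0636
grip_force: 20.0
```

Contact. Release, rise and retreat for the final look.

servo_tool(plan=[[100,0,0,0,0,0,0],[100,0,0,0,0,0,0],[100,0,0,0,0,0,0],[100,0,0,-0.02,0,0,0],[100,0,0,-0.04,0,0,0],[100,0,0,-0.05,0,0,0],[100,0,0,-0.05,0,0,0],[100,0,0,-0.04,0,0,0]])

```text
time_s: 32.5
ee_pos: [0.6151, -0.06, 0.2189]
eef_rot: [3.141, -0.003, -0.0]
force: [-0.3, 0.7, 0.0]
grip_width: 0.0941
grip_force: 0.0
```

servo_tool(plan=[[100,-0.03,0.02,0,0,0,0],[100,-0.04,0.04,0,0,0,0],[100,-0.04,0.045,0,0,0,0],[100,-0.04,0.045,0,0,0,0],[100,-0.04,0.045,0,0,0,0],[100,-0.03,0.045,0,0,0,0],[100,-0.02,0.045,0,0,0,0],[100,0,0,0,0,0,0]])

```text
time_s: 33.5
ee_pos: [0.3736, -0.347, 0.2162]
eef_rot: [3.14, -0.001, -0.004]
force: [-1.0, 0.5, 0.5]
grip_width: 0.0943
grip_force: 0.0
```

```bash
python3 look.py scene 120 120 340 285 s8;python3 look.py top 110 130 450 290 t8; python3 - <<'E'
from h import *
T=dict(np.load("t8.npz"));ct=cloud(T)
for n,g,lo,hi in [("mill",(.6,.114),.11,.19),("yellow",(.623,.3),.09,.12),("green",(.607,-.238),.09,.12),("timer",(.615,-.06),.038,.065)]:
    m=(ct[...,2]>lo)&(ct[...,2]<hi)&(np.hypot(ct[...,0]-g[0],ct[...,1]-g[1])<.05)
    if m.sum()<10: print(n,"few");continue
    p=ct[m];print(n,m.sum(),cv2.minEnclosingCircle(p[:,:2].astype(np.float32)),"top",np.percentile(p[:,2],[50,97]).round(3))
E
```

```text
mill 264 ((0.6011541485786438, 0.11546143144369125), 0.024985307827591896) top [0.158 0.174]
yellow 197 ((0.6219764351844788, 0.30044087767601013), 0.02301436848938465) top [0.103 0.108]
green 174 ((0.6066672205924988, -0.23707334697246552), 0.020742205902934074) top [0.106 0.112]
timer 209 ((0.6151123642921448, -0.05960380658507347), 0.02475797012448311) top [0.05  0.057]
```

View pics/s8.png

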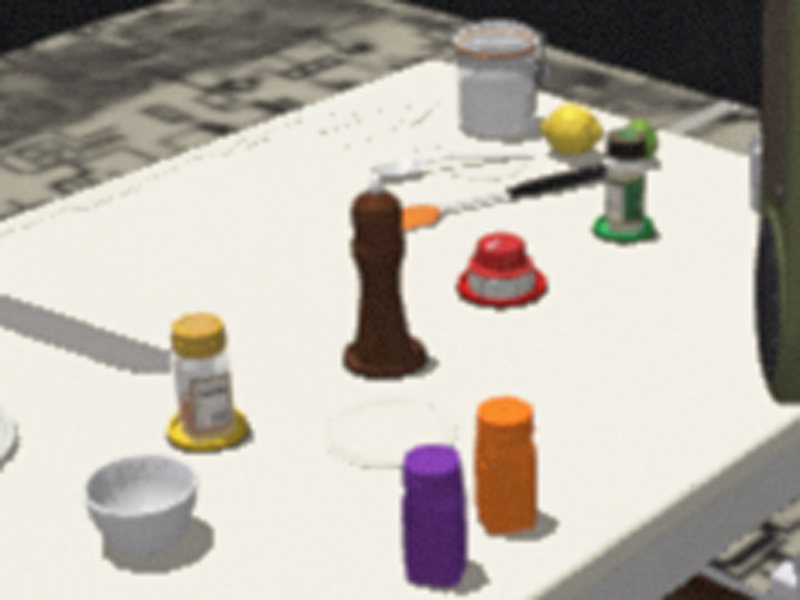

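View pics/t8.png

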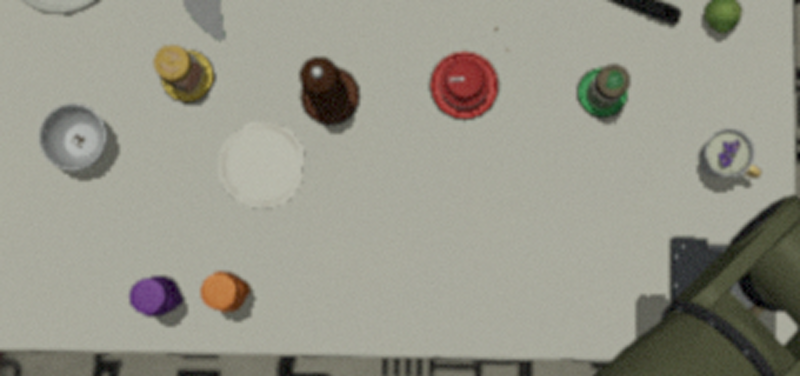

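Both views show all four things upright and centred in their own holders, to about 2 mm. In the top crop they are at yellow (185,75), mill (330,92), timer (465,85) and green (605,92). Bowl, cup, orange and purple are where they were. Handing in.

```bash
python3 -c "
from station import ctrl
print(ctrl.hand_in())"
```

```text
the job is handed in; nothing more can be done
None
```

The job is handed in at about 34 s of the 128 s allowed: the mill, yellow jar, green jar and timer each stand upright in their own-colour holder, centred to about 2 mm in the final look, and the bowl and cup were not moved; the hand-in returned no verdict.

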